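# Sort wired and empty switch boxes by heft

## Robot

A 6-joint arm with a two-finger parallel gripper is mounted at the origin on the work surface. World frame = base frame: x ahead of the robot, y to its left, z up, the work surface at z = 0. Lengths are in m, angles in rad, forces in N, time in s.
With the tool pointing down it reaches from about 0.15 to 0.775 m from the base axis. Payload 6.1 kg.
Tool frame: the origin (TCP) lies on the centre line of the jaws, within the pads' length; the fingertips stand 19 mm ahead of it and the grasp point (between the pads) is the TCP (manip.tip_extent is the distance from the TCP to the fingertips, in m); z points along the fingers, y is the direction in which the jaws open and shut (so a half turn about z gives the same grasp; the last joint's range is limited). The gripper opens to 85 mm and grips with 20 to 120 N. Pads are 22 mm wide; open, the fingers measure 114 mm over their backs; the gripper's body (76 mm by 85 mm) begins 54 mm behind the grasp point. The pads swing forward as they close: fully open they stand 13 mm farther back than shut.
Start: joints at [1.284, 0.126, -0.04, 1.405, 0, 1.571], TCP at [0.149, 0.504, 0.213] pointing down, gripper open.
Joint ranges: [-2.72, 2.72], [-0.95, 1.95], [-1.27, 1.35], [-1.78, 2.02], [-1.46, 1.47], [-3.14, 3.14]. Speed limits (rad/s): [2.39, 2.39, 3.01, 3.14, 3.14, 3.14].

## Interface

Orientations are given as [roll, pitch, yaw] about the fixed x, y, z axes, in that order (R = Rz(yaw) Ry(pitch) Rx(roll)).
In Python, from bench import manip, eyes gives the robot as it stands.
- The arm moves only by the shell command python3 -m pendant 'ROWS'. ROWS is text: rows parted by semicolons, each of 5 numbers parted by spaces: the closure, from 0 (fully open) to 1 (shut), then the shift along the world's x, y, z in m, then the turn about the world's z in degrees. In form: grip x y z twist; .... A call has 1 to 10 rows; each row shifts and turns the commanded pose from where the row before left it; what a row does not reach is not made up. A row lasts 1/12 s, in which the tool goes at most 41.7 mm and 7.16 degrees, less where a joint would pass 70% of its speed; a pose out of reach is approached as far as the arm can. A call with a gripper value outside its range is refused whole. The fingers move at their own pace and stop on an object; the grip force is fixed at half the most. Time passes only in rows, so rows that do not move let the fingers close. It gives the time, the measured TCP pose, the force and the opening at its end, in the units of the state.
- manip.sense(): the state, without advancing time (a new reading comes with each control period).
- eyes.get_image(name): name is "side" or "top" or "wrist"; returns a dict with "img" (400x640x3 uint8, red, green, blue), "vfov" (degrees; the focal length in pixels is half the picture's height over the tangent of half this angle, whatever the lens; pixels are square), "cx", "cy" (the principal point, pixels), "view" (4x4, takes a point from world to camera coordinates). Camera axes: x right, y down, z forward; pixel columns grow to the right and rows downward; lengths in m; the calibration is good to about 2 mm. A picture is of the moment at which its call begins. There is no depth.
- manip.job_done(): hands the job in, once; it reports no verdict.
The state is a dict: "time": time; "joint_positions": joint angles; "joint_velocities": joint speeds; "effort": joint torques, N m; "ee_pos": TCP position; "tool_rot": TCP orientation; "force": force on the tool from outside, world axes, zero at the start; "moment": the same for the moment, N m; "grip_width": finger opening in m.
Only numpy, scipy, OpenCV 4.12 (cv2) and the standard library are available. Lean on these libraries where they do the work, as an engineer would, in place of code of your own. Each camera call takes 0.05 s, during which the arm holds its last target.

## Task

The three sealed switch boxes on the bench look alike, but one or two of them have been fitted with their heavy insides and the rest are still empty: heft each one to find out which. Set the heavy ones in the case and the light ones in the low steel tray, each lowered (not dropped) flat on its base and not stacked, and leave the case with its lid fully shut. Do not disturb the hand tools and the terminal strip.

Things in the scene. Friction and masses are not known exactly. Their poses are not given: they have to be found in the camera images.
- box_a: Box A: sealed die-cast aluminium box, 72 x 50 x 44 mm high (x, y, z of its own axes), with a blanked grey gland 16 mm across that stands 10 mm out of its +x end, 22 mm up. Origin: centre of its underside, z up. The three boxes look alike. Empty it weighs 0.19 to 0.23 kg (about 2 N), fitted 0.54 to 0.70 kg (about 6 N); its weight lies at its middle and what is inside may tick faintly. At the start it stands on the bench, its x axis within 0.55 rad of world x.
- box_b: Box B: sealed die-cast aluminium box, 72 x 50 x 44 mm high (x, y, z of its own axes), with a blanked grey gland 16 mm across that stands 10 mm out of its +x end, 22 mm up. Origin: centre of its underside, z up. The three boxes look alike. Empty it weighs 0.19 to 0.23 kg (about 2 N), fitted 0.54 to 0.70 kg (about 6 N); its weight lies at its middle and what is inside may tick faintly. At the start it stands on the bench, its x axis within 0.55 rad of world x.
- box_c: Box C: sealed die-cast aluminium box, 72 x 50 x 44 mm high (x, y, z of its own axes), with a blanked grey gland 16 mm across that stands 10 mm out of its +x end, 22 mm up. Origin: centre of its underside, z up. The three boxes look alike. Empty it weighs 0.19 to 0.23 kg (about 2 N), fitted 0.54 to 0.70 kg (about 6 N); its weight lies at its middle and what is inside may tick faintly. At the start it stands on the bench, its x axis within 0.55 rad of world x.
- case: grey transit case fixed on the bench, open-topped tub 190 x 240 x 60 mm high outside (its own x, y, z), walls and floor 5 mm thick, so the inside is 180 x 230 mm and the floor 5 mm up. It stands on the left or the right of the boxes; it has room for two boxes side by side along y (centres near y = +57 and -57 mm). Origin: centre of the underside. Its lid is hinged along the far (+x) rim.
- lid (a joint): the case's lid, a 190 x 240 x 8 mm plate, hinged along y on the case's +x rim: 0 = fully shut, grows as it opens, 1.9 at its stop; starts standing open at 1.5 to 1.8 rad (upright is 1.57, more leans away from the robot). Its hinge is stiff: it stays where it is left and must be pushed all the way; about 3 N at the free edge moves it. Shut, it clears boxes standing on the floor of the case.
- lid_hinge (a point): point on the lid's hinge axis, mid-width, 95 mm along +x from the case's centre and 60.5 mm up; its axes turn with the lid, and when shut are those of the case. The lid's underside lies in the plane z = 0 of these axes, its outer face at z = 8 mm, its free edge at x = -190 mm.
- lid_edge (a point): middle of the lid's free edge, on the outer (upper when shut) face; a black finger tab 70 mm wide and 6 mm thick reaches 14 mm further out from here.
- tray: low steel tray fixed on the bench on the other side of the boxes from the case, 190 x 240 x 20 mm high outside, walls and floor 5 mm thick. Origin: centre of the underside.
- screwdriver: screwdriver with yellow handle, 190 mm long, about 30 mm high, loose on the bench beyond the case or tray; leave it. Origin under its middle, x along it to the tip.
- pliers: pliers with blue handles, about 180 mm long, 14 mm high, loose on the bench beyond the tray or case; leave them. Origin on the bench under the joint, x to the jaws.
- terminal: black terminal strip, 20 x 60 x 16 mm, loose on the bench to the left of the farthest box; leave it. Origin: centre of its underside.
Not all that is in view belongs to the job. What is shaped like the box_a but brown or turquoise is not meant.

How it is judged:
By the outcome, as a careful person would: the job done as asked, in the order asked, and still so for the second after the job is handed in, with the robot touching nothing.
It also fails if it takes over 70 s, if anything falls off the work surface, if the arm or the gripper's body presses on something with over 40 N, if the wrist force passes 120 N, or if a joint passes its speed limit or range.

## Working session

There is one attempt and no reset: what is moved stays moved. The work goes in short steps, Python scripts to look and compute and a shell command to move; the robot and the scene stay as the last step left them, time stands still between calls to the robot, and variables do not carry over. Pictures are saved under pics/ and viewed, and the job is handed in when it is done.

```bash
ls; mkdir -p pics; python3 - <<'E'
from bench import manip, eyes
import cv2
print(manip.sense())
for n in ("side","top","wrist"):
    d=eyes.get_image(n); cv2.imwrite(f"pics/{n}0.png",d["img"][:,:,::-1]); print(n,d["vfov"],d["cx"],d["cy"],d["view"].round(3).tolist())
E
```

```text
pics
{'time': 0.0, 'joint_positions': array([ 1.28398692e+00,  1.26376682e-01, -4.06243683e-02,  1.40540727e+00,
       -4.40453596e-06,  1.57079707e+00]), 'joint_velocities': array([0.00118721, 0.00166528, 0.00089402, 0.00149546, 0.00022085,
       0.00092425]), 'effort': array([-2.14663618e-03, -4.35920370e+01,  3.52920771e+01,  1.73262181e-02,
       -1.26358377e-04, -8.59840071e-06]), 'ee_pos': array([0.14839375, 0.50312479, 0.21272275]), 'tool_rot': array([-3.13998066e+00,  4.40573626e-06,  2.85478251e+00]), 'force': array([0.27333091, 0.64638086, 0.557943  ]), 'moment': array([0.03718403, 0.00550331, 0.02714084]), 'grip_width': 0.08551990946385091}
side 47.98940989752241 316.54204816287785 196.23668844944928 [[0.933, -0.359, 0.023, -0.527], [-0.17, -0.495, -0.852, 0.178], [0.317, 0.791, -0.523, 1.161], [0.0, 0.0, 0.0, 1.0]]
top 48.66159841693137 318.266184535976 200.73518600952457 [[0.003, -1.0, 0.008, 0.037], [-0.996, -0.004, -0.094, 0.576], [0.094, -0.008, -0.996, 1.138], [0.0, 0.0, 0.0, 1.0]]
wrist 64.51599306097667 325.9721883515409 198.7804745573861 [[0.282, 0.959, -0.002, -0.524], [0.914, -0.268, 0.306, -0.041], [0.293, -0.088, -0.952, 0.381], [0.0, 0.0, 0.0, 1.0]]
```

View pics/top0.png

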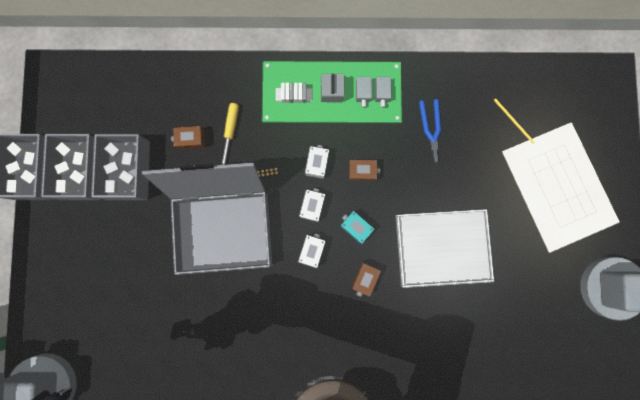

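View pics/side0.png

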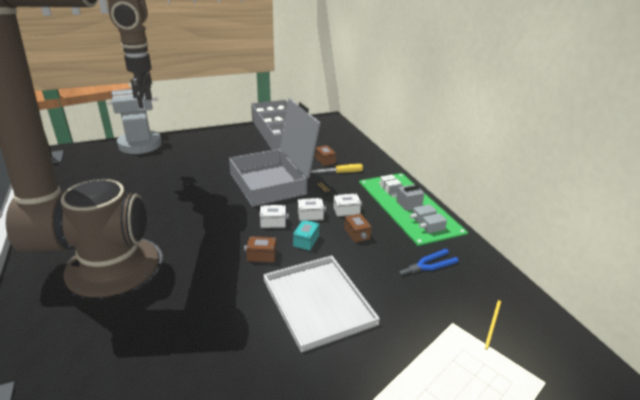

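View pics/wrist0.png

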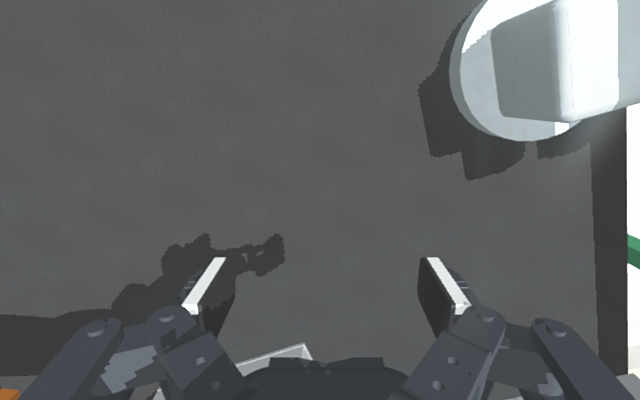

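Top view: three white boxes at (317,161), (312,205) and (312,250). The brown (363,169), (366,280), (187,136) and turquoise (357,227) ones are decoys. Case at (222,232) with lid open, tray at (445,248). The white ones fit "die-cast aluminium"; I'll confirm that in a crop.

```bash
cat > h.py <<'E'
from bench import manip, eyes
import cv2, numpy as np
def cam(n):
    d=eyes.get_image(n); return d
def f(d): return d["img"].shape[0]/2/np.tan(np.radians(d["vfov"]/2))
def back(d,uv,z):
    V=np.array(d["view"]);R,t=V[:3,:3],V[:3,3]
    uv=np.atleast_2d(uv).astype(float)
    r=np.c_[(uv[:,0]-d["cx"])/f(d),(uv[:,1]-d["cy"])/f(d),np.ones(len(uv))]@R
    c=-R.T@t
    return c+r*((z-c[2])/r[:,2])[:,None]
def proj(d,P):
    V=np.array(d["view"]);p=np.atleast_2d(P)@V[:3,:3].T+V[:3,3]
    return np.c_[p[:,0]/p[:,2]*f(d)+d["cx"],p[:,1]/p[:,2]*f(d)+d["cy"]]
E
python3 - <<'E'
from h import *
d=cam("top");im=d["img"]
cv2.imwrite("pics/crop1.png",cv2.resize(im[130:295,140:400,::-1],None,fx=3,fy=3,interpolation=cv2.INTER_CUBIC))
for n,(u,v,hw) in {"far":(317,161,18),"mid":(312,205,18),"near":(312,250,18)}.items():
    sub=im[v-24:v+24,u-20:u+20].astype(int)
    m=(sub.min(2)>95).astype(np.uint8)
    m=cv2.morphologyEx(m,cv2.MORPH_CLOSE,np.ones((9,9),np.uint8))
    k,l,s,_=cv2.connectedComponentsWithStats(m); i=1+s[1:,4].argmax()
    m2=cv2.morphologyEx((l==i).astype(np.uint8),cv2.MORPH_OPEN,np.ones((9,9),np.uint8))
    c=cv2.findContours(m2,0,1)[0][0][:,0]+[u-20,v-24]
    W=back(d,c,0.044)[:,:2]; r=cv2.minAreaRect((W*1000).astype(np.float32)); print(n,r)
for n,pts,z in (("case",[(172,197),(266,193),(271,268),(174,273)],.06),("tray",[(396,214),(487,210),(494,282),(401,287)],.02)):
    print(n,back(d,pts,z).round(4)[:,:2].tolist(), back(d,pts,z).mean(0))
print("strip",back(d,(267,172),.016))
E
```

```text
far ((678.7332763671875, 43.553279876708984), (79.59742736816406, 54.91342544555664), 0.05592770501971245)
mid ((566.0634765625, 54.76628875732422), (53.37843704223633, 82.37409973144531), 77.62921905517578)
near ((447.8023681640625, 54.83405303955078), (53.35274887084961, 81.38764190673828), 73.56501770019531)
case [[0.5809, 0.4122], [0.5921, 0.1726], [0.4021, 0.1574], [0.389, 0.4007]] [0.4910443  0.28573544 0.06      ]
tray [[0.542, -0.1672], [0.5534, -0.409], [0.365, -0.4211], [0.3516, -0.1777]] [ 0.45297748 -0.29374314  0.02      ]
strip [[0.65346939 0.17561487 0.016     ]]
```

View pics/crop1.png

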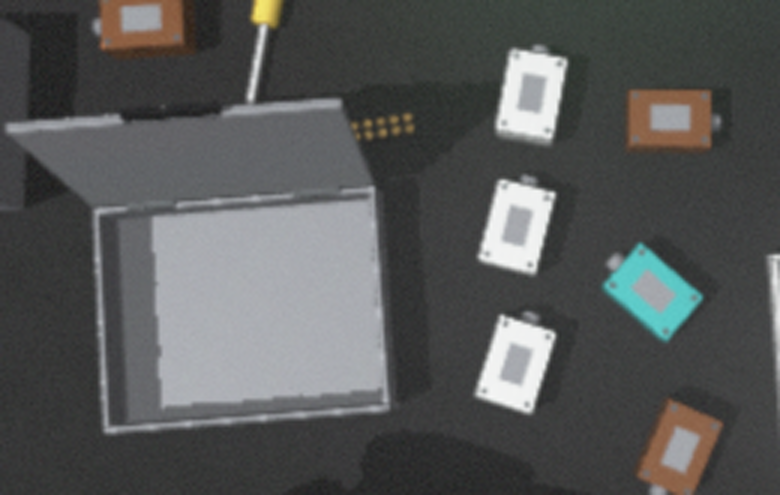

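The crop confirms it: the white-topped boxes at (317,161), (312,205) and (312,250) have glands on their upper (+x) ends, and the coloured ones aren't meant. Next I'll fit their poses, plus the case, lid and tray.

```bash
cat >> h.py <<'E'
from scipy.optimize import minimize, least_squares
def boxpts(p,dz=0):
    c,s=np.cos(p[2]),np.sin(p[2])
    q=np.array([[x,y] for x in(-.036,.036) for y in(-.025,.025)])@np.array([[c,s],[-s,c]])+p[:2]
    return np.r_[np.c_[q,np.full(4,dz)],np.c_[q,np.full(4,.044+dz)]]
def fitbox(d,p0,thr=70,dz=0):
    im=d["img"].astype(int)
    S=6
    c0=proj(d,[p0[0],p0[1],.022+dz])[0]; u0,v0=(c0-30).astype(int)
    sub=im[v0:v0+60,u0:u0+60].astype(np.uint8)
    big=cv2.resize(sub,None,fx=S,fy=S,interpolation=cv2.INTER_CUBIC)
    m=(big.min(2)>thr)&((big.max(2).astype(int)-big.min(2))<50)
    m=cv2.morphologyEx(m.astype(np.uint8),cv2.MORPH_CLOSE,np.ones((25,25),np.uint8))
    m=cv2.morphologyEx(m,cv2.MORPH_OPEN,np.ones((55,55),np.uint8))
    k,l,s,_=cv2.connectedComponentsWithStats(m); i=l[l.shape[0]//2,l.shape[1]//2]; m=l==i if i else m>0
    def cost(p):
        q=(proj(d,boxpts(p,dz))-[u0,v0]+.5)*S-.5
        h=cv2.convexHull(q.astype(np.float32))
        r=np.zeros(m.shape,np.uint8); cv2.fillConvexPoly(r,(h*16).astype(np.int32),1,shift=4)
        return 1-(m&(r>0)).sum()/(m|(r>0)).sum()
    best=min((minimize(cost,[p0[0],p0[1],y],method="Nelder-Mead",options=dict(initial_simplex=np.array([[p0[0],p0[1],y],[p0[0]+.01,p0[1],y],[p0[0],p0[1]+.01,y],[p0[0],p0[1],y+.15]]),xatol=1e-5,fatol=1e-5)) for y in (p0[2]-.1,p0[2],p0[2]+.1)),key=lambda r:r.fun)
    return best.x,best.fun
E
python3 - <<'E'
from h import *
d=cam("top")
for n,p in {"far":(.675,.044,-.1),"mid":(.565,.055,-.2),"near":(.448,.055,-.25)}.items():
    x,c=fitbox(d,p); print(n,x.round(4),np.degrees(x[2]).round(1),round(c,3),"thr95",fitbox(d,p,95)[0].round(4))
def tub(p,w,h): 
    c,s=np.cos(p[2]),np.sin(p[2]); q=np.array([[.095,.12],[.095,-.12],[-.095,-.12],[-.095,.12]])@np.array([[c,s],[-s,c]])+p[:2]; return np.c_[q,np.full(4,h)]
tp=np.array([(396,214),(487,210),(494,282),(401,287)])
r=least_squares(lambda p:(proj(d,tub(p,0,.02))-tp).ravel(),[.45,-.29,.05]);print("tray",r.x,abs(r.fun).max())
cp=np.array([(172,197),(266,193),(271,268),(174,273)])
lp=np.array([(143,174),(254,165)])
def lid(p):
    c,s=np.cos(p[2]),np.sin(p[2]);t=p[3]
    return np.array([[p[0]+c*a-s*y,p[1]+s*a+c*y,.0605+.19*np.sin(t)] for y in(.12,-.12) for a in [.095-.19*np.cos(t)]])
r=least_squares(lambda p:np.r_[(proj(d,tub(p,0,.06))-cp)[2:].ravel(),(proj(d,tub(p,0,.06))-cp)[:2].ravel()*.5,(proj(d,lid(p))-lp).ravel()*.5],[.49,.28,.05,1.6]);print("case+lid",r.x,r.fun.round(1))
print("turq",back(d,(357,227),.044)," brown",back(d,[(363,169),(366,280)],.044).round(3).tolist(),"strip ends",back(d,[(258,173),(279,171)],.016).round(3).tolist(), "sd", back(d,[(225,163)],.01))
cv2.imwrite("pics/lid.png",cv2.resize(d["img"][150:285,130:285,::-1],None,fx=5,fy=4.4,interpolation=cv2.INTER_CUBIC))
E
```

```text
far [ 0.6806  0.0436 -0.1617] -9.3 0.116 thr95 [ 0.6807  0.0434 -0.1386]
mid [ 0.5647  0.0555 -0.1907] -10.9 0.129 thr95 [ 0.5644  0.0553 -0.1823]
near [ 0.4457  0.056  -0.2104] -12.1 0.135 thr95 [ 0.4455  0.056  -0.2295]
tray [ 0.45296862 -0.29374678  0.05407018] 0.9082048573549741
case+lid [0.4905988  0.28606155 0.06626553 1.76199143] [-1.  -0.7  0.5  0.5  0.   0.7  0.  -0.2  0.2 -0.5  0.8  0.5]
turq [[ 0.50647552 -0.0615274   0.044     ]]  brown [[0.658, -0.078, 0.044], [0.371, -0.084, 0.044]] strip ends [[0.651, 0.2, 0.016], [0.656, 0.144, 0.016]] sd [[0.67841422 0.28941108 0.01      ]]
```

View pics/lid.png

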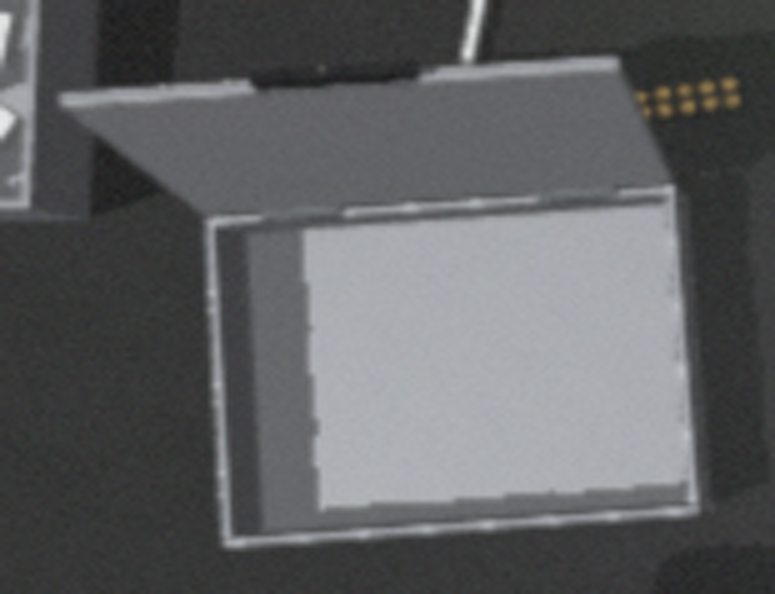

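```bash
python3 -m pendant '0 0.02 -0.03 0 2; 0 0.02 -0.03 0 2; 0 0.02 -0.03 0 0; 0 0.02 -0.03 0 0; 0 0.02 -0.03 0 0; 0 0.02 -0.03 0 0; 0 0.02 -0.03 0 0; 0 0.02 -0.03 0 0; 0 0.02 -0.03 0 0; 0 0.02 -0.03 0 0'; python3 -m pendant '0 0.02 -0.03 -0.02 0; 0 0.02 -0.03 -0.02 0; 0 0.02 -0.03 -0.02 0; 0 0.02 -0.03 -0.02 0; 0 0.017 -0.027 -0.02 0; 0 0 0 0 0; 0 0 0 0 0; 0 0 0 0 0'
```

```text
time: 1.08
ee_pos: [0.349, 0.2019, 0.2137]
tool_rot: [3.141, 0.0, 2.925]
force: [1.2, -0.6, 0.7]
grip_width: 0.0855
time: 1.75
ee_pos: [0.4453, 0.0566, 0.1136]
tool_rot: [3.141, -0.001, 2.924]
force: [-0.0, -0.2, 0.3]
grip_width: 0.0856
```

```bash
python3 - <<'E'
from h import *
d=cam("wrist"); im=d["img"][:,:,::-1].copy()
for p in [(.446,.056,-.215),(.5646,.0554,-.187)]:
    q=proj(d,boxpts(p)).round().astype(int)
    for a,b in((4,5),(5,7),(7,6),(6,4),(0,1),(1,3),(3,2),(2,0)): cv2.line(im,tuple(map(int,q[a])),tuple(map(int,q[b])),(0,0,255),1)
cv2.imwrite("pics/w1.png",im)
E
```

```text
(no output)
```

View pics/w1.png

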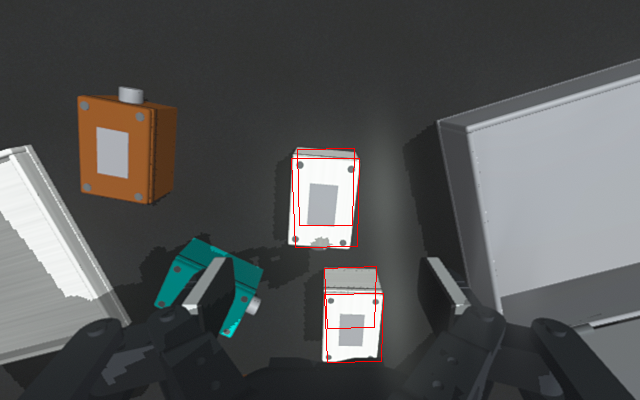

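```bash
python3 - <<'E'
from h import *
d=cam("wrist")
V=d["view"];print("cam",-V[:3,:3].T@V[:3,3], "fwd",V[2,:3])
print(proj(d,[[.4453,.0566,.1136],[.4453,.0566,.095],[.446,.056,.044],[.5646,.0554,.044],[.506,-.0615,.044],[.371,-.084,.044]]))
E
```

```text
cam [0.36963204 0.07362691 0.27542538] fwd [ 0.29899641 -0.06542909 -0.9520085 ]
[[325.16679662 242.10108238]
 [325.23752651 228.95008525]
 [324.81349463 203.67964836]
 [353.03943238 328.10323303]
 [205.255035   296.82025533]
 [115.16656496 147.42345406]]
```

```bash
python3 -m pendant '0 0 0 -0.03 0; 0 0 0 -0.03 0; 0 0 0 -0.027 0; 0 0 0 0 0; 1 0 0 0 0; 1 0 0 0 0; 1 0 0 0 0; 1 0 0 0 0; 1 0 0 0 0; 1 0 0 0 0'; python3 -m pendant '1 0 0 0.02 0; 1 0 0 0.02 0; 1 0 0 0.02 0; 1 0 0 0 0; 1 0 0 0 0;1 0 0 0 0; 1 0 0 0 0; 1 0 0 0 0'; python3 -m pendant '1 0 0 0 0;1 0 0 0 0'
```

```text
time: 2.68
ee_pos: [0.4461, 0.0566, 0.0273]
tool_rot: [3.141, 0.001, 2.925]
force: [0.2, -0.2, 0.4]
grip_width: 0.0124
time: 3.35
ee_pos: [0.4448, 0.0564, 0.0855]
tool_rot: [-3.141, -0.002, 2.925]
force: [0.5, 0.1, 0.1]
grip_width: -0.0
time: 3.52
ee_pos: [0.4451, 0.0565, 0.0859]
tool_rot: [-3.141, -0.001, 2.925]
force: [0.2, 0.1, 0.7]
grip_width: 0.0
```

```bash
python3 - <<'E'
from h import *
for n in("wrist","top","side"):
    d=cam(n); im=d["img"][:,:,::-1]
    if n=="top": im=cv2.resize(im[130:300,230:400],None,fx=3.5,fy=3.5)
    if n=="side": im=cv2.resize(im[130:300,180:400],None,fx=3.5,fy=3.5)
    cv2.imwrite(f"pics/{n}2.png",im)
E
```

```text
(no output)
```

View pics/wrist2.png

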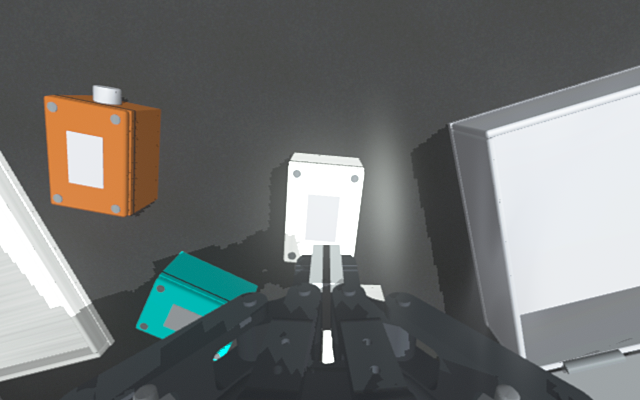

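View pics/top2.png

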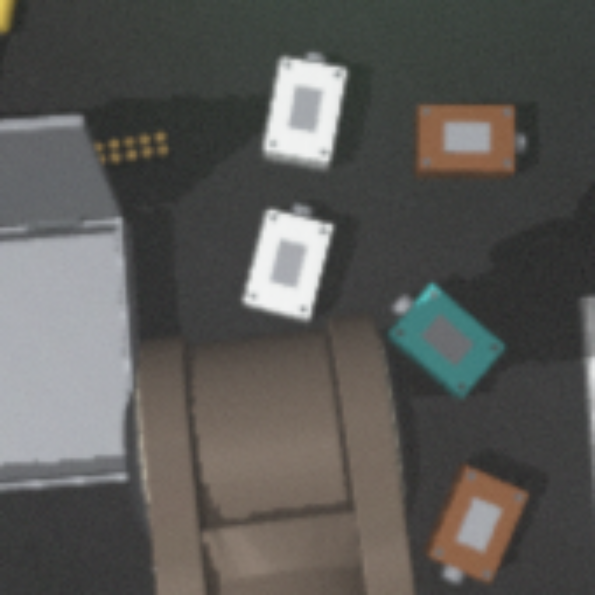

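View pics/side2.png

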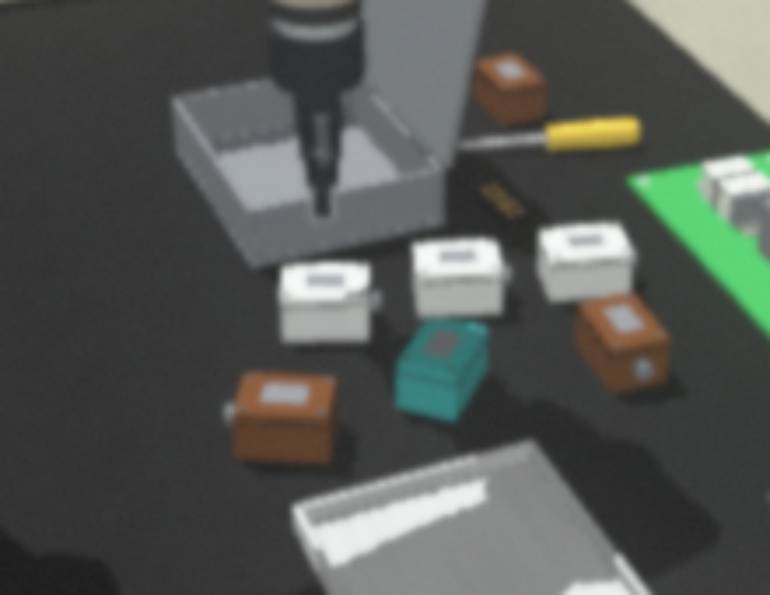

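```bash
python3 - <<'E'
from h import *
d=cam("side"); s=manip.sense()
print(s["ee_pos"],s["tool_rot"])
print("tip", proj(d,s["ee_pos"]-[0,0,.019]),"obs 272,191.4")
for p in [(.446,.056,-.215),(.5646,.0554,-.187),(.6806,.0436,-.15)]: print(((proj(d,boxpts(p))-[180,130])*3.5).round().tolist())
d=cam("wrist");print(proj(d,s["ee_pos"]-[0,0,.019]))
E
```

```text
[0.44548604 0.0565363  0.08637492] [-3.14152249e+00 -1.48962027e-04  2.92465051e+00]
tip [[271.8279338  202.15499591]] obs 272,191.4
[[284.0, 339.0], [281.0, 306.0], [369.0, 333.0], [364.0, 300.0], [281.0, 296.0], [279.0, 263.0], [368.0, 290.0], [363.0, 258.0]]
[[418.0, 314.0], [410.0, 282.0], [500.0, 307.0], [490.0, 276.0], [418.0, 271.0], [410.0, 240.0], [502.0, 264.0], [491.0, 234.0]]
[[549.0, 297.0], [535.0, 267.0], [627.0, 289.0], [611.0, 259.0], [551.0, 255.0], [537.0, 225.0], [631.0, 247.0], [614.0, 218.0]]
[[326.09464239 229.20909705]]
```

```bash
python3 - <<'E'
from h import *
print([a for a in dir(manip) if a[0]!='_'], manip.tip_extent)
d=cam("side"); cv2.imwrite("pics/s3.png",cv2.resize(d["img"][90:220,230:330,::-1],None,fx=6,fy=4.5,interpolation=cv2.INTER_CUBIC))
s=manip.sense();print(s["joint_positions"])
E
```

```text
['IKError', 'job_done', 'sense', 'tip_extent'] 0.019
[ 1.26214770e-01  1.62672787e-02 -4.38943616e-01  1.11565297e+00
  8.76700216e-06  3.43230518e-01]
```

View pics/s3.png

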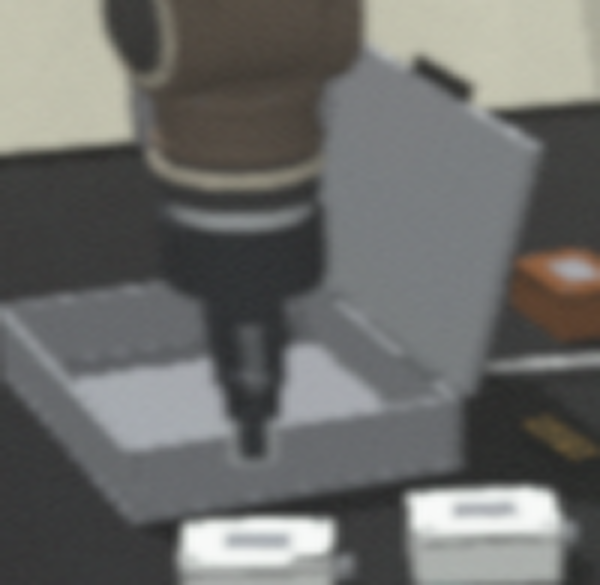

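```bash
python3 - <<'E'
from h import *
s=manip.sense()["ee_pos"]
for n in("side","wrist"):
    d=cam(n)
    for z in(.067,.08,.09,.1,.11): print(n,z,proj(d,[s[0],s[1],z]).round(1))
E
python3 -m pendant '0 0 0 0 0; 0 0 0 0 0; 0 0 0 0 0; 0 0 0 0 0;0 0 0 0 0;0 0 0 0 0; 0 0 0 0 0'
python3 - <<'E'
from h import *
d=cam("side"); cv2.imwrite("pics/s4.png",cv2.resize(d["img"][90:220,230:330,::-1],None,fx=6,fy=4.5,interpolation=cv2.INTER_CUBIC))
cv2.imwrite("pics/w4.png",cam("wrist")["img"][:,:,::-1])
E
```

```text
side 0.067 [[271.8 202.3]]
side 0.08 [[271.7 198.5]]
side 0.09 [[271.6 195.5]]
side 0.1 [[271.5 192.6]]
side 0.11 [[271.4 189.6]]
wrist 0.067 [[326.1 228.8]]
wrist 0.08 [[326.1 237.7]]
wrist 0.09 [[326.1 245.4]]
wrist 0.1 [[326. 254.]]
wrist 0.11 [[326.  263.6]]
time: 4.5
ee_pos: [0.4455, 0.0566, 0.0865]
tool_rot: [3.142, 0.0, 2.925]
force: [-0.9, -0.8, -0.8]
grip_width: 0.0829
```

View pics/s4.png

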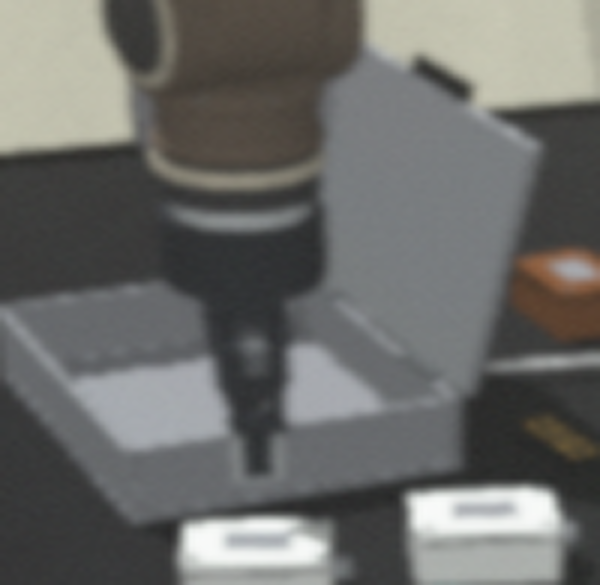

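View pics/w4.png

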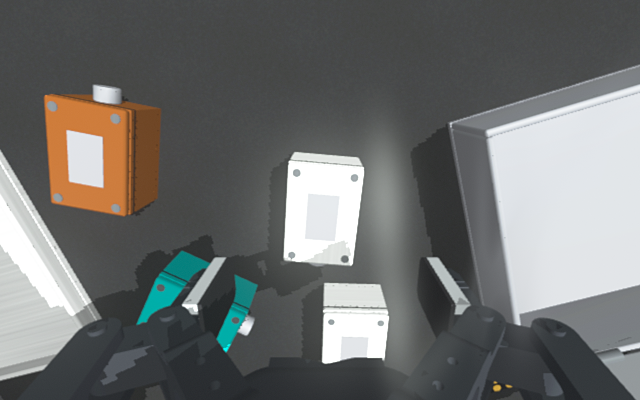

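Closed fingertips show at about z 0.10 in both the side view (272,192) and the wrist view (327,247). From the reported pose they should be at 0.067, so the tips really sit ~30+ mm higher than stated and the fingers shut above the box. I'll lower further in checked steps.

```bash
python3 -m pendant '0 0 0 -0.03 0; 0 0 0 -0.03 0; 0 0 0 -0.01 0; 0 0 0 -0.005 0; 0 0 0 0 0; 0 0 0 0 0'
python3 - <<'E'
from h import *
d=cam("side"); cv2.imwrite("pics/s5.png",cv2.resize(d["img"][120:250,230:330,::-1],None,fx=6,fy=4.5,interpolation=cv2.INTER_CUBIC))
cv2.imwrite("pics/w5.png",cam("wrist")["img"][:,:,::-1])
E
```

```text
time: 5.1
ee_pos: [0.4461, 0.0566, 0.0124]
tool_rot: [3.141, 0.001, 2.925]
force: [0.0, 0.7, 0.6]
grip_width: 0.0857
```

View pics/s5.png

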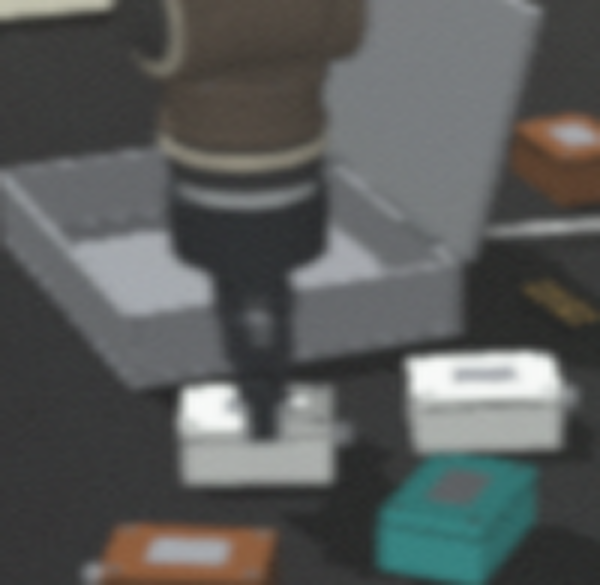

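View pics/w5.png

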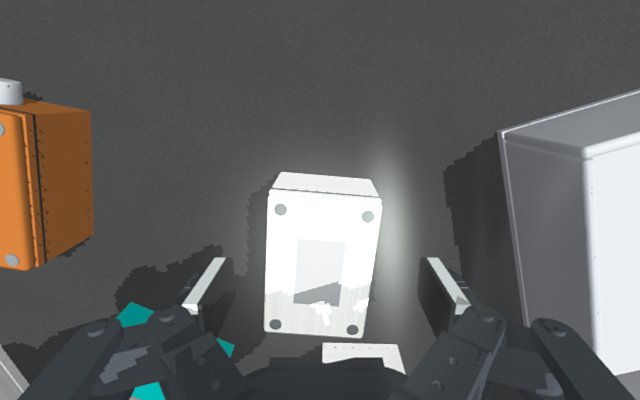

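```bash
python3 -m pendant '0 0 0 -0.01 0; 0 0 0 -0.01 0; 0 0 0 -0.007 0; 0 0 0 0 0; 0 0 0 0 0'
python3 - <<'E'
from h import *
d=cam("side"); cv2.imwrite("pics/s6.png",cv2.resize(d["img"][120:250,230:330,::-1],None,fx=6,fy=4.5,interpolation=cv2.INTER_CUBIC))
E
```

```text
time: 5.62
ee_pos: [0.4447, 0.0564, -0.0163]
tool_rot: [-3.141, -0.002, 2.925]
force: [-0.4, 0.6, -0.0]
grip_width: 0.0852
```

View pics/s6.png

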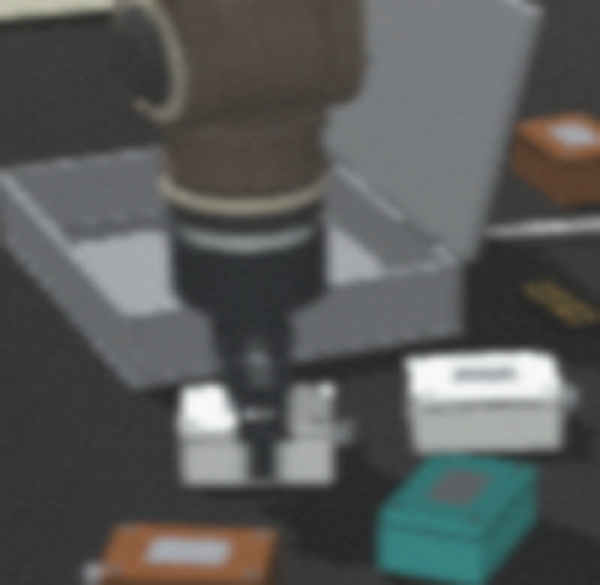

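```bash
python3 -m pendant '0 0 0 0.005 0; 1 0 0 0 0; 1 0 0 0 0; 1 0 0 0 0; 1 0 0 0 0; 1 0 0 0 0; 1 0 0 0 0'; python3 -m pendant '1 0 0 0.01 0; 1 0 0 0.02 0; 1 0 0 0.02 0; 1 0 0 0.02 0;1 0 0 0 0; 1 0 0 0 0; 1 0 0 0 0;1 0 0 0 0; 1 0 0 0 0'; python3 -m pendant '1 0 0 0 0;1 0 0 0 0'
```

```text
time: 6.25
ee_pos: [0.4461, 0.0564, -0.0097]
tool_rot: [3.142, 0.001, 2.924]
force: [-1.4, -0.3, 6.7]
grip_width: 0.0493
time: 7.0
ee_pos: [0.4446, 0.0564, 0.0583]
tool_rot: [-3.141, -0.002, 2.925]
force: [-0.4, 0.2, -2.3]
grip_width: 0.0494
time: 7.17
ee_pos: [0.4451, 0.0565, 0.0589]
tool_rot: [-3.141, -0.001, 2.925]
force: [0.6, 0.1, -1.6]
grip_width: 0.0496
```

Box near (312,250) weighs about 2 N, so it is light and goes to the tray's far half.

```bash
python3 -m pendant '1 0 0 0.03 0; 1 0.001 -0.037 0 3; 1 0.001 -0.037 0 3; 1 0.001 -0.037 0 3; 1 0.001 -0.037 0 3; 1 0.001 -0.037 0 3; 1 0.001 -0.037 0 0; 1 0.001 -0.037 0 0; 1 0.001 -0.037 0 0; 1 0.001 -0.037 0 0'; python3 -m pendant '1 0.001 -0.037 0 0; 1 0.001 -0.037 0 0; 1 0 0 -0.03 0; 1 0 0 -0.03 0; 1 0 0 0 0; 1 0 0 0 0;1 0 0 0 0'
python3 - <<'E'
from h import *
d=cam("side"); cv2.imwrite("pics/s7.png",cv2.resize(d["img"][220:360,220:420,::-1],None,fx=4,fy=4,interpolation=cv2.INTER_CUBIC))
s=manip.sense();print(s["force"],s["ee_pos"])
d=cam("top"); cv2.imwrite("pics/t7.png",cv2.resize(d["img"][180:320,360:520,::-1],None,fx=4,fy=4,interpolation=cv2.INTER_CUBIC))
E
```

```text
time: 8.0
ee_pos: [0.4541, -0.2784, 0.0892]
tool_rot: [3.141, -0.0, -3.097]
force: [0.8, 1.2, -1.7]
grip_width: 0.05
time: 8.58
ee_pos: [0.4568, -0.3504, 0.0305]
tool_rot: [-3.141, 0.0, -3.096]
force: [1.3, 0.5, -1.3]
grip_width: 0.0499
[ 0.09643773  0.31448144 -2.09837075] [ 0.45747516 -0.35069564  0.03128143]
```

View pics/s7.png

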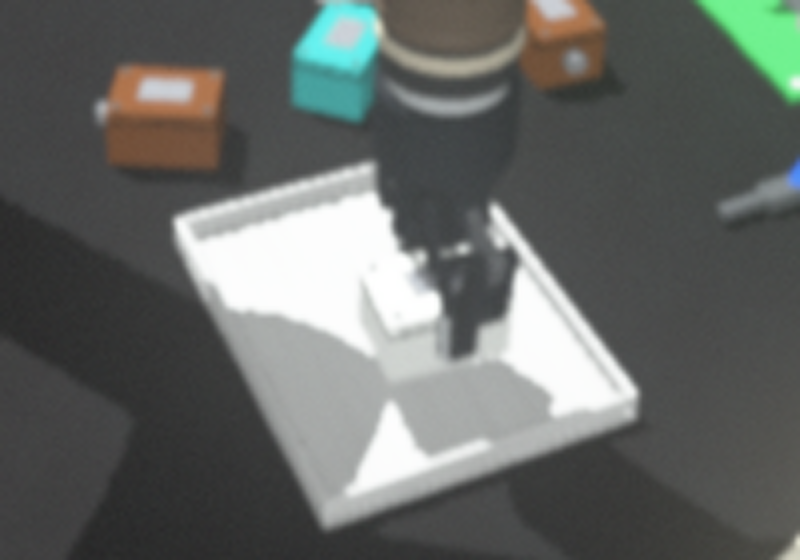

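```bash
python3 -m pendant '1 0 0 -0.015 0; 1 0 0 -0.012 0; 1 0 0 -0.003 0; 1 0 0 -0.002 0; 1 0 0 0 0;1 0 0 0 0'; python3 -m pendant '1 0 0 -0.002 0; 1 0 0 0 0;1 0 0 0 0'
```

```text
time: 9.18
ee_pos: [0.4572, -0.3508, -0.0013]
tool_rot: [-3.141, 0.001, -3.097]
force: [0.1, -0.4, -1.4]
grip_width: 0.0499
time: 9.43
ee_pos: [0.4566, -0.3505, -0.0042]
tool_rot: [-3.141, 0.0, -3.097]
force: [0.4, -0.2, -2.2]
grip_width: 0.05
```

```bash
python3 -m pendant '1 0 0 -0.002 0; 1 0 0 0 0;1 0 0 0 0'; python3 -m pendant '1 0 0 -0.001 0; 1 0 0 0 0;1 0 0 0 0'
```

```text
time: 9.68
ee_pos: [0.4568, -0.3507, -0.0047]
tool_rot: [-3.141, 0.001, -3.097]
force: [-4.4, 3.3, 10.7]
grip_width: 0.0499
time: 9.93
ee_pos: [0.4568, -0.3507, -0.0047]
tool_rot: [-3.14, 0.002, -3.097]
force: [-5.0, 3.7, 18.0]
grip_width: 0.0501
```

```bash
python3 -m pendant '1 0 0 0.003 0; 0.25 0 0 0 0; 0.25 0 0 0 0; 0.25 0 0 0 0; 0.25 0 0 0.01 0; 0 0 0 0.03 0; 0 0 0 0.035 0; 0 0 0 0.035 0; 0 0 0 0 0; 0 0 0 0 0'
python3 - <<'E'
from h import *
cv2.imwrite("pics/w8.png",cam("wrist")["img"][:,:,::-1])
d=cam("side"); cv2.imwrite("pics/s8.png",cv2.resize(d["img"][160:360,180:420,::-1],None,fx=3,fy=3,interpolation=cv2.INTER_CUBIC))
E
```

```text
time: 10.77
ee_pos: [0.458, -0.3516, 0.1086]
tool_rot: [-3.138, 0.004, -3.097]
force: [0.3, 0.1, -0.5]
grip_width: 0.0853
```

View pics/s8.png

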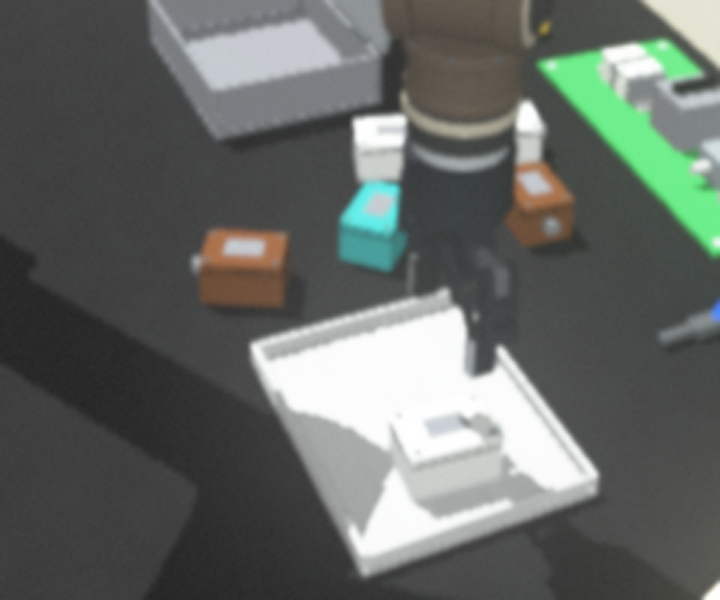

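Side view: the box stands flat in the tray (crop 445,450). On to the middle box.

```bash
python3 -m pendant '0 0.01 0.037 0 -3; 0 0.01 0.037 0 -3; 0 0.01 0.037 0 -3; 0 0.01 0.037 0 -3; 0 0.01 0.037 0 -1; 0 0.01 0.037 0 0; 0 0.01 0.037 0 0; 0 0.01 0.037 0 0; 0 0.01 0.037 0 0; 0 0.01 0.037 0 0'; python3 -m pendant '0 0.007 0.037 0 0; 0 0 0 -0.03 0; 0 0 0 0 0; 0 0 0 0 0;0 0 0 0 0'
python3 - <<'E'
from h import *
d=cam("wrist"); im=d["img"][:,:,::-1].copy()
q=proj(d,boxpts((.5646,.0554,-.187))).round().astype(int)
for a,b in((4,5),(5,7),(7,6),(6,4)): cv2.line(im,tuple(map(int,q[a])),tuple(map(int,q[b])),(0,0,255),1)
cv2.imwrite("pics/w9.png",im)
E
```

```text
time: 11.7
ee_pos: [0.5555, 0.0214, 0.1037]
tool_rot: [-3.141, -0.003, 2.96]
force: [0.4, -0.8, -0.2]
grip_width: 0.0854
time: 12.12
ee_pos: [0.5626, 0.0558, 0.075]
tool_rot: [-3.141, -0.002, 2.959]
force: [-1.0, -0.4, 0.1]
grip_width: 0.0853
```

View pics/w9.png

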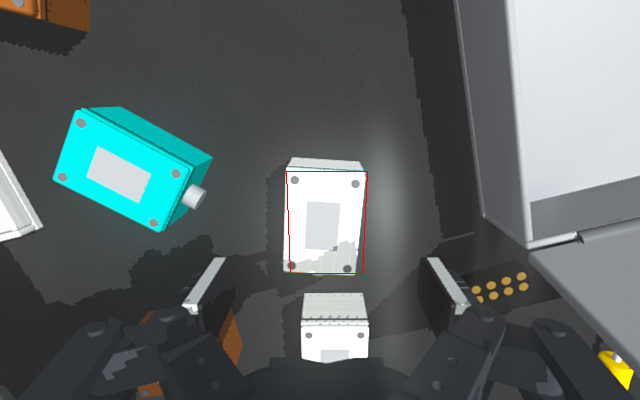

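```bash
python3 -m pendant '0 0 0 -0.03 0; 0 0 0 -0.03 0; 0 0 0 -0.018 0; 0 0 0 0 0; 1 0 0 0 0; 1 0 0 0 0; 1 0 0 0 0; 1 0 0 0 0; 1 0 0 0 0; 1 0 0 0 0'; python3 -m pendant '1 0 0 0.01 0; 1 0 0 0.02 0; 1 0 0 0.03 0; 1 0 0 0.03 0;1 0 0 0.01 0; 1 0 0 0 0; 1 0 0 0 0;1 0 0 0 0; 1 0 0 0 0'; python3 -m pendant '1 0 0 0 0;1 0 0 0 0'
```

```text
time: 13.0
ee_pos: [0.5654, 0.0557, 0.0003]
tool_rot: [-3.141, 0.005, 2.959]
force: [-1.2, -3.0, 6.1]
grip_width: 0.0495
time: 13.75
ee_pos: [0.562, 0.0565, 0.0951]
tool_rot: [-3.141, -0.004, 2.96]
force: [0.6, 0.1, -7.6]
grip_width: 0.0492
time: 13.92
ee_pos: [0.5628, 0.0565, 0.0961]
tool_rot: [-3.141, -0.002, 2.96]
force: [-0.0, 0.1, -6.3]
grip_width: 0.0489
```

About 6.5 N, so the middle box is heavy and goes to the case's left half.

```bash
python3 -m pendant '1 -0.02 0 0.03 2; 1 -0.035 0 0 2; 1 -0.036 0.015 0 2; 1 0 0.035 0 2; 1 0 0.035 0 2; 1 0 0.035 0 2; 1 0 0.035 0 2; 1 0 0.035 0 0; 1 0 0.035 0 0; 1 0 0.035 0 0'; python3 -m pendant '1 0 0.025 0 0; 1 0 0 -0.03 0; 1 0 0 -0.02 0; 1 0 0 0 0; 1 0 0 0 0;1 0 0 0 0'
python3 - <<'E'
from h import *
d=cam("side"); cv2.imwrite("pics/s10.png",cv2.resize(d["img"][80:220,200:350,::-1],None,fx=4,fy=4,interpolation=cv2.INTER_CUBIC))
s=manip.sense();print(s["force"],s["ee_pos"])
d=cam("top"); cv2.imwrite("pics/t10.png",cv2.resize(d["img"][140:300,130:330,::-1],None,fx=4,fy=3.7,interpolation=cv2.INTER_CUBIC))
d=cam("wrist"); cv2.imwrite("pics/w10.png",d["img"][:,:,::-1])
E
```

```text
time: 14.75
ee_pos: [0.472, 0.3182, 0.1271]
tool_rot: [-3.141, -0.0, -3.079]
force: [1.6, -0.4, -6.7]
grip_width: 0.0489
time: 15.25
ee_pos: [0.4729, 0.3415, 0.0784]
tool_rot: [3.141, 0.001, -3.08]
force: [-0.1, 0.2, -5.4]
grip_width: 0.049
[ 0.67860707 -0.66664226 -5.56314687] [0.4733643  0.34177727 0.07904778]
```

View pics/s10.png

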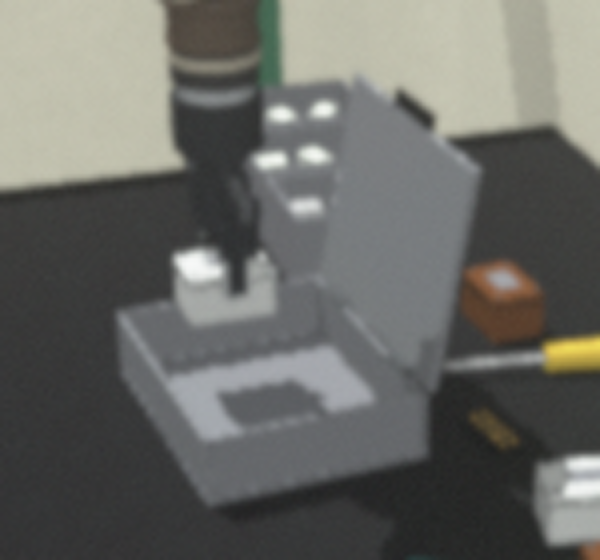

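View pics/w10.png

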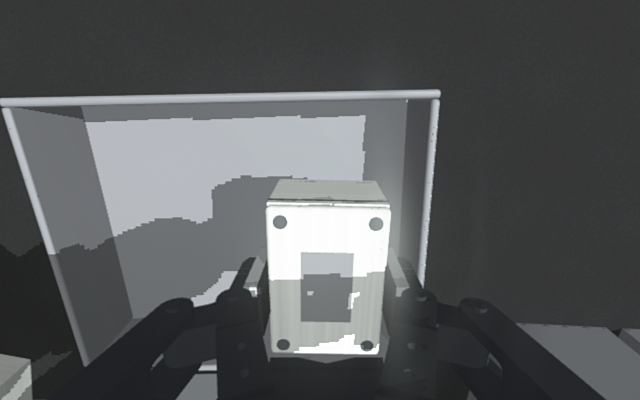

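```bash
python3 -m pendant '1 0 -0.008 0 0; 1 0 0 -0.02 0; 1 0 0 -0.02 0; 1 0 0 -0.015 0; 1 0 0 0 0; 1 0 0 0 0'; python3 -m pendant '1 0 0 -0.006 0; 1 0 0 -0.004 0; 1 0 0 -0.003 0; 1 0 0 0 0; 1 0 0 0 0'; python3 -m pendant '1 0 0 -0.003 0; 1 0 0 0 0; 1 0 0 0 0'
```

```text
time: 15.9
ee_pos: [0.4722, 0.3327, 0.0225]
tool_rot: [-3.141, -0.001, -3.08]
force: [-0.3, 0.3, -5.1]
grip_width: 0.049
time: 16.32
ee_pos: [0.4725, 0.3336, 0.0096]
tool_rot: [-3.142, 0.0, -3.079]
force: [0.4, 0.8, -6.6]
grip_width: 0.0495
time: 16.57
ee_pos: [0.4724, 0.3335, 0.0064]
tool_rot: [-3.141, -0.0, -3.079]
force: [0.2, 0.2, -6.6]
grip_width: 0.0487
```

```bash
python3 -m pendant '1 0 0 -0.002 0; 1 0 0 0 0; 1 0 0 0 0'; python3 -m pendant '1 0 0 -0.001 0; 1 0 0 0 0; 1 0 0 0 0';  python3 -m pendant '1 0 0 -0.001 0; 1 0 0 0 0'
```

```text
time: 16.82
ee_pos: [0.4727, 0.3337, 0.0054]
tool_rot: [3.141, 0.001, -3.079]
force: [-2.6, -2.3, 2.2]
grip_width: 0.0491
time: 17.07
ee_pos: [0.4727, 0.3338, 0.0054]
tool_rot: [3.141, 0.001, -3.079]
force: [-6.2, -3.5, 10.2]
grip_width: 0.0491
time: 17.23
ee_pos: [0.4727, 0.3338, 0.0053]
tool_rot: [3.141, 0.002, -3.079]
force: [-8.3, -3.7, 16.9]
grip_width: 0.0489
```

```bash
python3 -m pendant '1 0 0 0.003 0; 0.3 0 0 0 0; 0.3 0 0 0 0; 0.3 0 0 0 0; 0.3 0 0 0.01 0; 0.3 0 0 0.03 0; 0.3 0 0 0.035 0; 0.3 0 0 0.035 0; 0 0 -0.01 0 0; 0 0 -0.037 0 -2'
python3 - <<'E'
from h import *
d=cam("wrist"); cv2.imwrite("pics/w11.png",d["img"][:,:,::-1])
E
python3 -m pendant '0 0 -0.037 0 -2; 0 0 -0.037 0 -2; 0 0 -0.037 0 -2; 0 0 -0.037 0 -2; 0 0 -0.037 0 -2; 0 0.02 -0.037 0 0; 0 0.037 -0.021 0 0; 0 0.037 0 0 0; 0 0.037 0 0 0; 0 0.037 0 0 0'; python3 -m pendant '0 0.037 0 -0.02 0; 0 0 0 -0.02 0; 0 0 0 0 0; 0 0 0 0 0; 0 0 0 0 0'
python3 - <<'E'
from h import *
d=cam("wrist"); im=d["img"][:,:,::-1].copy()
q=proj(d,boxpts((.6806,.0436,-.15))).round().astype(int)
for a,b in((4,5),(5,7),(7,6),(6,4)): cv2.line(im,tuple(map(int,q[a])),tuple(map(int,q[b])),(0,0,255),1)
cv2.imwrite("pics/w12.png",im)
E
```

```text
time: 18.07
ee_pos: [0.4748, 0.2904, 0.1187]
tool_rot: [3.137, 0.006, -3.11]
force: [1.4, -1.0, -0.6]
grip_width: 0.0817
time: 18.95
ee_pos: [0.6412, 0.0431, 0.116]
tool_rot: [3.141, 0.001, 2.993]
force: [0.4, -0.6, 0.3]
grip_width: 0.0856
time: 19.37
ee_pos: [0.6757, 0.0443, 0.077]
tool_rot: [3.142, 0.0, 2.994]
force: [0.1, -0.5, 0.9]
grip_width: 0.0852
```

View pics/w11.png

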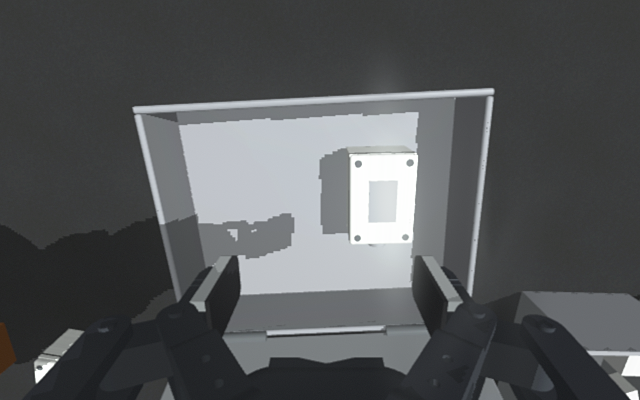

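View pics/w12.png

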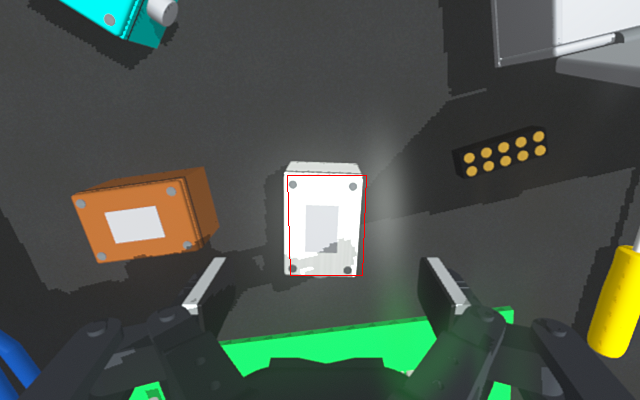

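The first heavy box sits flat in the case (382,197). The far box is lined up, with the terminal strip (500,150) well clear.

```bash
python3 -m pendant '0 0.004 -0.001 -0.03 0; 0 0 0 -0.03 0; 0 0 0 -0.016 0; 0 0 0 0 0; 1 0 0 0 0; 1 0 0 0 0; 1 0 0 0 0; 1 0 0 0 0; 1 0 0 0 0; 1 0 0 0 0'; python3 -m pendant '1 0 0 0.01 0; 1 0 0 0.02 0; 1 0 0 0.03 0; 1 0 0 0.03 0;1 0 0 0.01 0; 1 0 0 0 0; 1 0 0 0 0;1 0 0 0 0; 1 0 0 0 0'; python3 -m pendant '1 0 0 0 0;1 0 0 0 0'
```

```text
time: 20.25
ee_pos: [0.682, 0.0434, 0.003]
tool_rot: [3.141, 0.005, 2.994]
force: [-1.6, -0.5, 8.2]
grip_width: 0.0483
time: 21.0
ee_pos: [0.679, 0.0432, 0.0972]
tool_rot: [-3.141, -0.004, 2.994]
force: [0.4, -0.6, -1.4]
grip_width: 0.049
time: 21.17
ee_pos: [0.6795, 0.0433, 0.0982]
tool_rot: [-3.141, -0.002, 2.994]
force: [0.4, -0.6, -1.6]
grip_width: 0.0487
```

About 1.6 N, so the far box is light and goes to the other half of the tray.

```bash
python3 -m pendant '1 0 0 0.02 0; 1 -0.023 -0.028 0 2; 1 -0.023 -0.028 0 2; 1 -0.023 -0.028 0 2; 1 -0.023 -0.028 0 2; 1 -0.023 -0.028 0 2; 1 -0.023 -0.028 0 1; 1 -0.023 -0.028 0 0; 1 -0.023 -0.028 0 0; 1 -0.023 -0.028 0 0'; python3 -m pendant '1 -0.022 -0.028 0 0; 1 0 0 -0.03 0; 1 0 0 -0.03 0; 1 0 0 -0.02 0; 1 0 0 0 0; 1 0 0 0 0;1 0 0 0 0'
python3 - <<'E'
from h import *
d=cam("side"); cv2.imwrite("pics/s13.png",cv2.resize(d["img"][220:360,220:420,::-1],None,fx=4,fy=4,interpolation=cv2.INTER_CUBIC))
s=manip.sense();print(s["force"],s["ee_pos"])
cv2.imwrite("pics/w13.png",cam("wrist")["img"][:,:,::-1])
E
```

```text
time: 22.0
ee_pos: [0.4717, -0.2097, 0.1194]
tool_rot: [3.142, -0.0, -3.096]
force: [0.6, -0.6, -2.8]
grip_width: 0.0492
time: 22.58
ee_pos: [0.4519, -0.2369, 0.0408]
tool_rot: [-3.141, 0.001, -3.097]
force: [0.0, 0.3, -1.0]
grip_width: 0.0485
[ 0.41790649 -0.61678554 -2.19940186] [ 0.452388   -0.2370804   0.04129147]
```

View pics/s13.png

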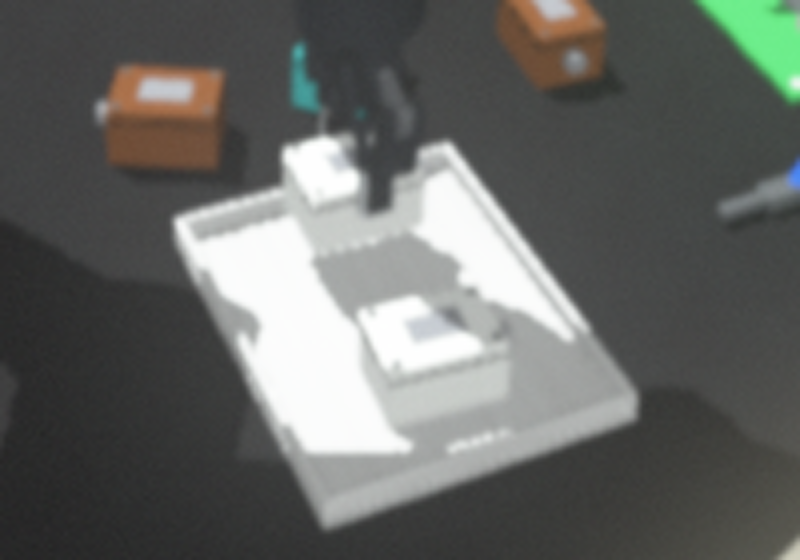

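View pics/w13.png

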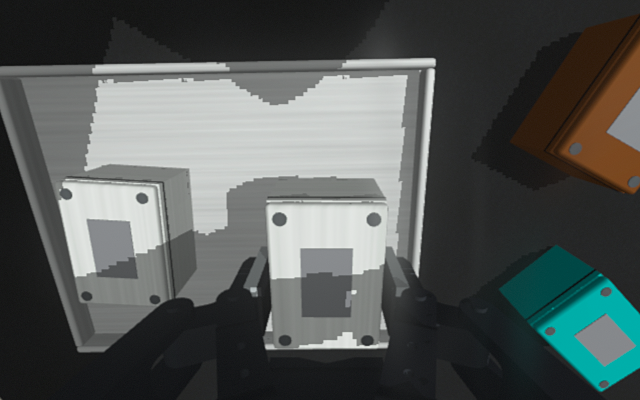

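```bash
python3 -m pendant '1 0 -0.005 -0.015 0; 1 0 0 -0.01 0; 1 0 0 -0.004 0; 1 0 0 0 0; 1 0 0 0 0'; python3 -m pendant '1 0 0 -0.002 0; 1 0 0 0 0;1 0 0 0 0'; python3 -m pendant '1 0 0 -0.002 0; 1 0 0 0 0;1 0 0 0 0'
```

```text
time: 23.1
ee_pos: [0.4512, -0.2415, 0.0108]
tool_rot: [3.141, -0.0, -3.097]
force: [0.0, -0.9, -1.6]
grip_width: 0.0487
time: 23.35
ee_pos: [0.4514, -0.2417, 0.009]
tool_rot: [-3.141, 0.0, -3.097]
force: [-0.5, -0.3, -2.0]
grip_width: 0.0489
time: 23.6
ee_pos: [0.4516, -0.2419, 0.0079]
tool_rot: [-3.141, 0.001, -3.097]
force: [-2.8, 1.3, 6.2]
grip_width: 0.0488
```

```bash
python3 -m pendant '1 0 0 0.002 0; 0.25 0 0 0 0; 0.25 0 0 0 0; 0.25 0 0 0 0; 0.25 0 0 0.01 0; 0.25 0 0 0.03 0; 0.25 0 0 0.035 0; 1 0 0 0.035 0; 1 0.023 0.029 0.01 0; 1 0.023 0.029 0.01 0'
python3 - <<'E'
from h import *
d=cam("side"); cv2.imwrite("pics/s14.png",cv2.resize(d["img"][220:360,220:420,::-1],None,fx=4,fy=4,interpolation=cv2.INTER_CUBIC))
E
python3 -m pendant '1 0.023 0.029 0.01 0; 1 0.023 0.029 0.01 0; 1 0.023 0.029 0.01 0; 1 0.023 0.029 0.01 0; 1 0.023 0.029 0.01 0; 1 0.023 0.029 0.01 0; 1 0.023 0.029 0.01 0; 1 0.023 0.029 0.01 0; 1 0 0 0 0; 1 0 0 0 0'
python3 - <<'E'
from h import *
for n in("side","top"): cv2.imwrite(f"pics/{n}15.png",cam(n)["img"][:,:,::-1])
E
```

```text
time: 24.43
ee_pos: [0.4982, -0.1847, 0.1422]
tool_rot: [-3.14, 0.004, -3.101]
force: [0.7, -0.0, -0.7]
grip_width: 0.0281
time: 25.32
ee_pos: [0.6821, 0.0501, 0.2184]
tool_rot: [-3.141, -0.0, -3.094]
force: [-0.4, -0.8, 0.2]
grip_width: -0.0003
```

View pics/s14.png

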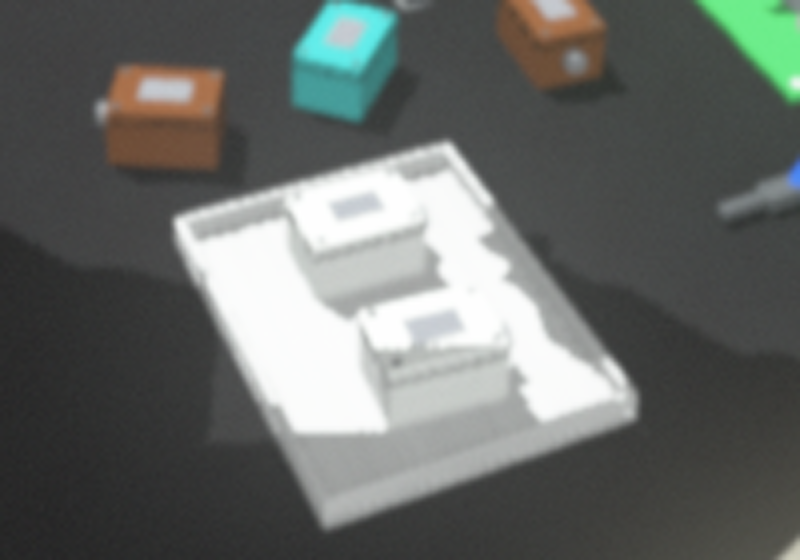

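View pics/top15.png

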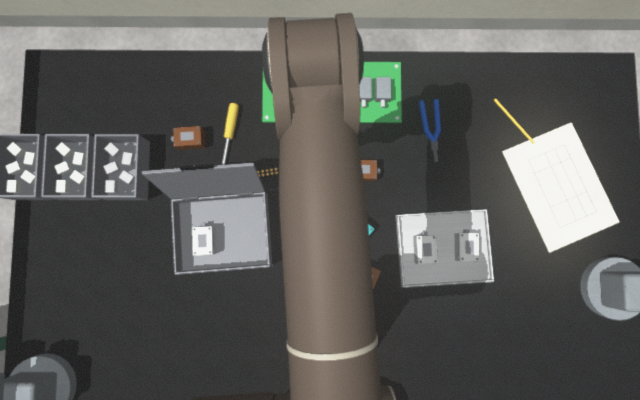

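View pics/side15.png

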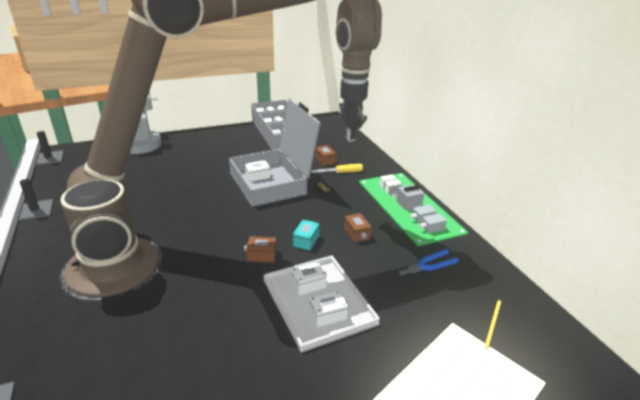

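```bash
python3 - <<'E'
from h import *
ds=cam("side");dt=cam("top")
x,y,w=.4906,.286,.066;c,s=np.cos(w),np.sin(w)
def L(lx,ly,z): return [x+c*lx-s*ly,y+s*lx+c*ly,z]
for t in(1.5,1.6,1.65,1.7,1.75,1.8):
    P=[L(.095-.19*np.cos(t)+o*np.sin(t)*.008,ly,.0605+.19*np.sin(t)+o*.008*np.cos(t)) for ly in(.12,-.12) for o in(0,1)]
    print(t,"side",proj(ds,P).round(1).tolist(),"top",proj(dt,P).round(1).tolist())
print(L(.095,-.05,0), manip.sense()["joint_positions"].round(2))
E
```

```text
1.5 side [[274.7, 98.4], [276.9, 97.9], [302.5, 123.6], [304.9, 123.1]] top [[143.5, 195.8], [143.3, 192.0], [256.6, 188.8], [256.4, 185.0]]
1.6 side [[279.9, 97.6], [282.1, 97.4], [308.3, 122.6], [310.7, 122.3]] top [[143.2, 186.9], [143.1, 183.2], [256.1, 179.9], [255.9, 176.2]]
1.65 side [[282.5, 97.4], [284.6, 97.3], [311.1, 122.3], [313.5, 122.1]] top [[143.2, 182.5], [143.2, 178.8], [255.9, 175.6], [255.8, 171.9]]
1.7 side [[285.0, 97.4], [287.2, 97.4], [314.0, 122.2], [316.3, 122.1]] top [[143.2, 178.2], [143.3, 174.6], [255.8, 171.3], [255.6, 167.7]]
1.75 side [[287.6, 97.4], [289.7, 97.6], [316.7, 122.2], [319.1, 122.3]] top [[143.4, 173.9], [143.5, 170.4], [255.6, 167.1], [255.5, 163.6]]
1.8 side [[290.1, 97.6], [292.2, 97.9], [319.5, 122.4], [321.8, 122.5]] top [[143.6, 169.8], [143.8, 166.3], [255.5, 163.0], [255.5, 159.5]]
[np.float64(0.5886907698191762), np.float64(0.2423743094463665), 0] [ 0.07  0.44  0.39  1.52 -0.    0.03]
```

Final placings check out: two light boxes flat in the tray (425,249)/(470,246), one heavy in the case (203,240). Lid is at about 1.75 rad. Now I go behind it with closed fingers.

```bash
python3 -m pendant '1 0 0.03 0 0; 1 0 0.03 0 0; 1 0 0.03 0 0; 1 0 0.03 0 0; 1 0 0.03 0 0; 1 -0.005 0.03 0 0; 1 0 0 0 0; 1 0 0 0 0; 1 0 0 0 0'
python3 - <<'E'
from h import *
im=cam("side")["img"][:,:,::-1]; cv2.imwrite("pics/s16.png",cv2.resize(im[60:220,220:400],None,fx=4,fy=3.7,interpolation=cv2.INTER_CUBIC))
E
```

```text
time: 26.27
ee_pos: [0.6759, 0.2271, 0.2191]
tool_rot: [-3.141, 0.0, -3.098]
force: [0.5, -0.3, 0.3]
grip_width: 0.0002
```

View pics/s16.png

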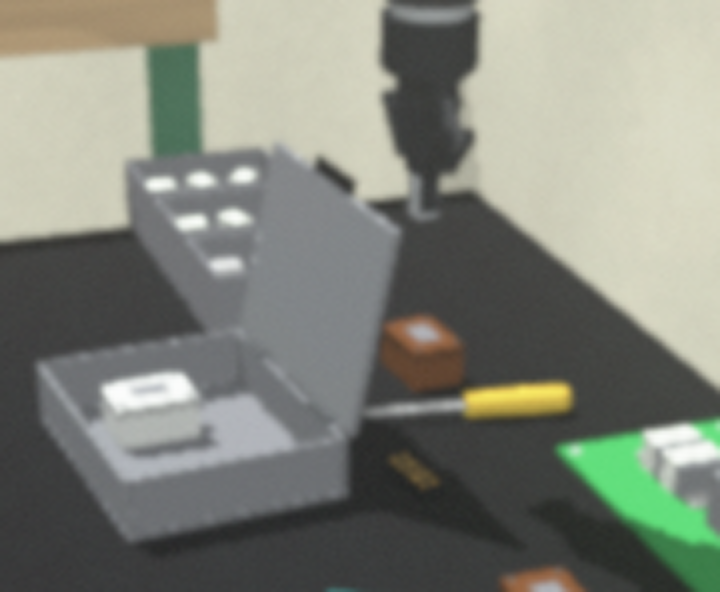

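```bash
python3 - <<'E'
from h import *
d=cam("side")
for z in(.2,.22,.24,.26): print(z,proj(d,[.676,.227,z]).round(1))
E
```

```text
0.2 [[324.7 128.3]]
0.22 [[324.9 122.5]]
0.24 [[325.1 116.6]]
0.26 [[325.3 110.6]]
```

```bash
python3 -m pendant '1 0 0 -0.02 0; 1 -0.015 0 0 0; 1 -0.01 0 0 0; 1 -0.01 0 0 0; 1 -0.01 0 0 0; 1 -0.01 0 0 0; 1 0 0 0 0'; python3 -m pendant '1 -0.01 0 0 0; 1 -0.012 0 0 0; 1 -0.012 0 0 0; 1 -0.012 0 -0.001 0; 1 -0.012 0 -0.002 0;  1 0 0 0 0'
python3 - <<'E'
from h import *
im=cam("side")["img"][:,:,::-1]; cv2.imwrite("pics/s17.png",cv2.resize(im[60:220,220:400],None,fx=4,fy=3.7,interpolation=cv2.INTER_CUBIC))
E
```

```text
time: 26.95
ee_pos: [0.6205, 0.2268, 0.1999]
tool_rot: [3.141, 0.001, -3.098]
force: [0.7, 0.7, 0.8]
grip_width: -0.0001
time: 27.45
ee_pos: [0.5623, 0.2273, 0.196]
tool_rot: [3.142, -0.0, -3.098]
force: [1.3, 0.2, -0.6]
grip_width: -0.0001
```

View pics/s17.png

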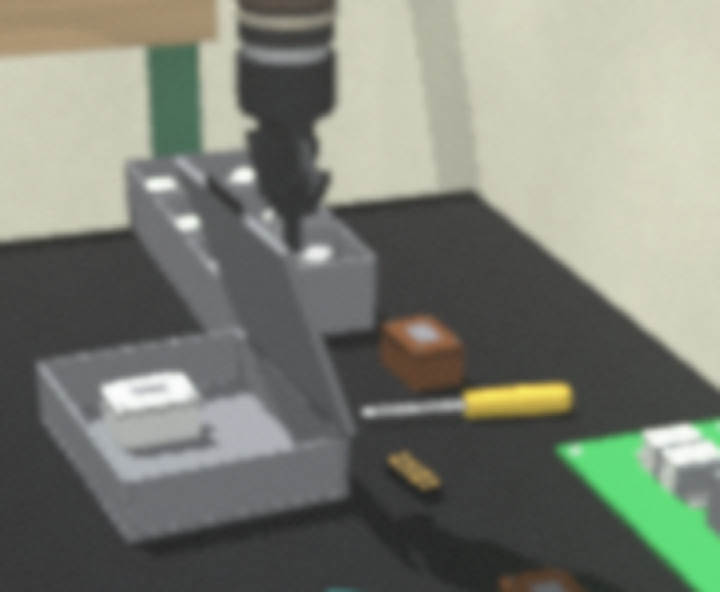

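```bash
python3 -m pendant '1 -0.013 0 -0.006 0; 1 -0.013 0 -0.006 0; 1 -0.013 0 -0.006 0; 1 -0.013 0 -0.006 0; 1 -0.011 0 -0.01 0; 1 -0.011 0 -0.011 0; 1 -0.011 0 -0.011 0; 1 0 0 0 0; 1 0 0 0 0'
python3 - <<'E'
from h import *
im=cam("side")["img"][:,:,::-1]; cv2.imwrite("pics/s18.png",cv2.resize(im[60:220,220:400],None,fx=4,fy=3.7,interpolation=cv2.INTER_CUBIC))
E
```

```text
time: 28.25
ee_pos: [0.4785, 0.228, 0.1396]
tool_rot: [-3.141, -0.001, -3.097]
force: [0.6, -0.0, 0.7]
grip_width: 0.0
```

View pics/s18.png

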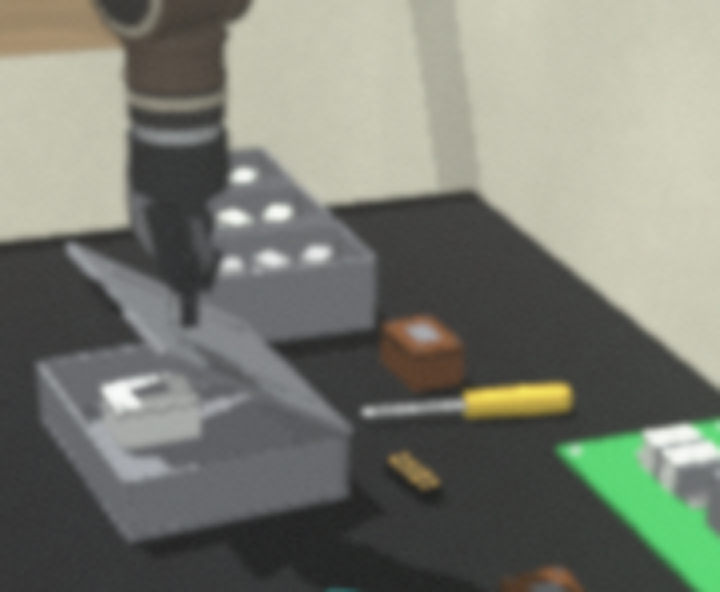

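```bash
python3 -m pendant '1 -0.007 0 -0.014 0; 1 -0.007 0 -0.014 0; 1 -0.007 0 -0.014 0; 1 -0.004 0 -0.012 0; 1 -0.003 0 -0.012 0; 1 0 0 -0.01 0; 1 0 0 0 0; 1 0 0 0 0'; python3 -m pendant '1 0 0 -0.005 0; 1 0 0 0 0; 1 0 0 0 0'; python3 -m pendant '1 0 0 -0.004 0; 1 0 0 0 0; 1 0 0 0 0'
```

```text
time: 28.97
ee_pos: [0.4509, 0.2284, 0.0638]
tool_rot: [-3.142, -0.0, -3.097]
force: [0.0, 0.3, 0.0]
grip_width: -0.0001
time: 29.22
ee_pos: [0.4506, 0.2284, 0.0589]
tool_rot: [3.141, 0.0, -3.097]
force: [0.3, 0.1, -0.2]
grip_width: 0.0002
time: 29.47
ee_pos: [0.4501, 0.2283, 0.0546]
tool_rot: [-3.142, -0.0, -3.097]
force: [-0.5, 0.0, -0.8]
grip_width: 0.0
```

```bash
python3 -m pendant '1 0 0 -0.003 0; 1 0 0 0 0'
python3 - <<'E'
from h import *
im=cam("side")["img"][:,:,::-1]; cv2.imwrite("pics/s19.png",cv2.resize(im[60:220,220:400],None,fx=4,fy=3.7,interpolation=cv2.INTER_CUBIC))
E
```

```text
time: 29.63
ee_pos: [0.4501, 0.2283, 0.0513]
tool_rot: [-3.141, -0.0, -3.097]
force: [0.1, -1.0, -0.1]
grip_width: 0.0004
```

View pics/s19.png

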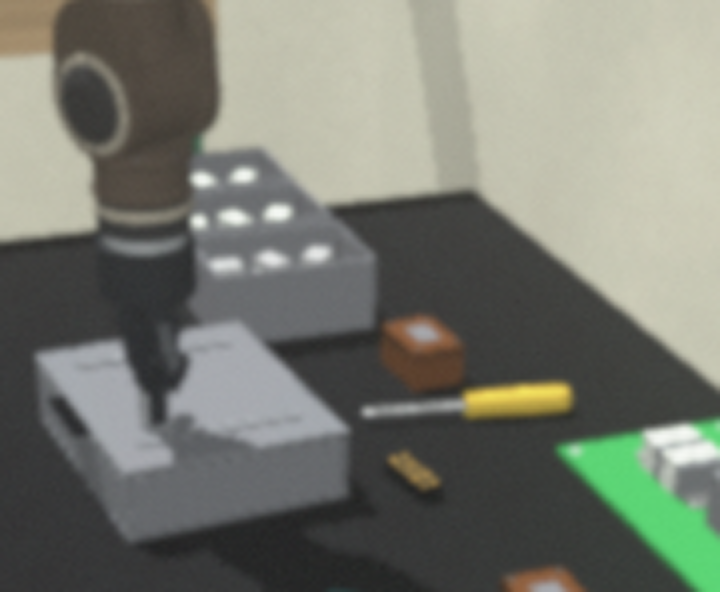

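The lid looks nearly shut. I'll press until the force shows it is seated.

```bash
python3 -m pendant '1 0 0 -0.003 0; 1 0 0 0 0'; python3 -m pendant '1 0 0 -0.002 0; 1 0 0 0 0'
```

```text
time: 29.85
ee_pos: [0.4504, 0.2284, 0.0506]
tool_rot: [3.141, 0.001, -3.097]
force: [-5.5, -2.5, 16.3]
grip_width: -0.0002
time: 30.02
ee_pos: [0.4504, 0.2285, 0.0504]
tool_rot: [3.14, 0.002, -3.097]
force: [-10.1, -5.5, 27.7]
grip_width: -0.0001
```

```bash
python3 -m pendant '1 0 0 -0.002 0; 1 0 0 0 0; 1 0 0 0 0'
```

```text
time: 30.27
ee_pos: [0.4505, 0.2285, 0.0503]
tool_rot: [3.14, 0.004, -3.097]
force: [-15.3, -8.4, 44.4]
grip_width: -0.0
```

Hard stop reached. Lift clear and check everything.

```bash
python3 -m pendant '1 0 0 0.006 0; 1 0 0 0.03 0; 1 0 0 0.04 0; 1 0 0 0.04 0; 1 -0.03 -0.02 0.03 0; 1 -0.035 -0.02 0 0; 1 -0.035 -0.02 0 0; 1 -0.035 -0.02 0 0; 1 -0.035 -0.01 0 0; 1 0 0 0 0'
python3 - <<'E'
from h import *
d=cam("side");cv2.imwrite("pics/s20.png",d["img"][:,:,::-1])
im=d["img"][:,:,::-1].copy()
cv2.imwrite("pics/s20c.png",cv2.resize(im[130:220,220:320],None,fx=7.5,fy=6.5,interpolation=cv2.INTER_CUBIC))
d=cam("top");cv2.imwrite("pics/t20.png",d["img"][:,:,::-1])
for n,p,z in(("tray far",(.457,-.351,0),.005),("tray near",(.451,-.242,0),.005)):
    print(n,fitbox(d,p,120,z))
E
```

```text
time: 31.1
ee_pos: [0.2785, 0.1383, 0.1876]
tool_rot: [-3.141, -0.001, -3.097]
force: [0.9, 0.5, -0.6]
grip_width: -0.0003
tray far (array([ 0.42797803, -0.36714556,  0.46782014]), np.float64(0.7689615236134346))
tray near (array([ 0.4541857 , -0.28532773, -0.01001747]), np.float64(0.7923048884895441))
```

View pics/s20c.png

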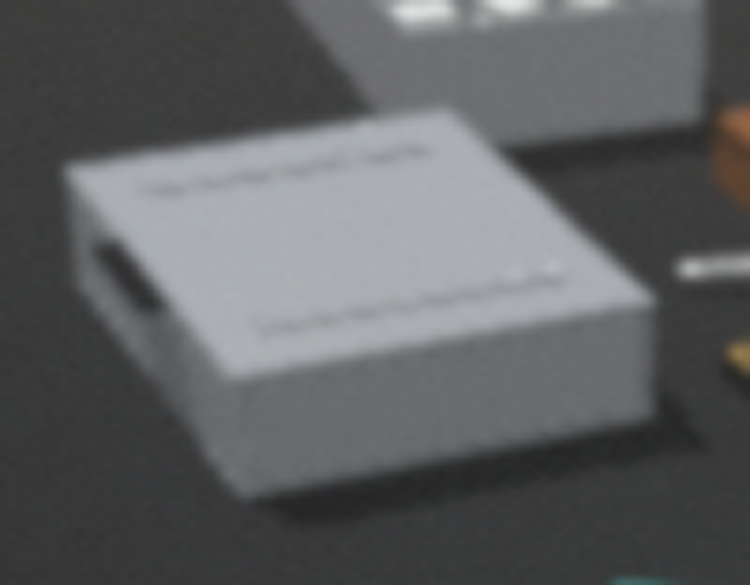

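View pics/t20.png

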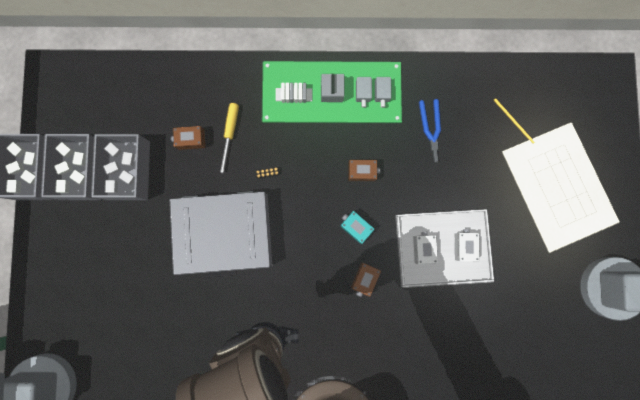

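View pics/s20.png

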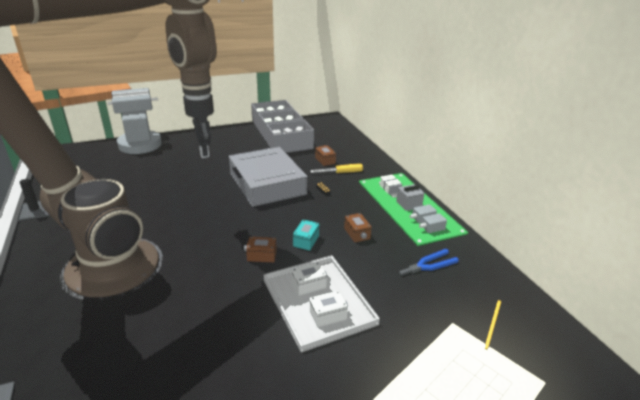

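```bash
python3 -c "
from bench import manip; print(manip.job_done())"
```

```text
the job is handed in; nothing more can be done
None
```

I sorted the three boxes and handed the job in at about 31 s. One heavy box is in the shut case and two light boxes are in the tray.

- **Weights:** the box nearest the robot pulled about 2 N and the farthest about 1.6 N, so both are light. The middle one pulled about 6.5 N, so it is heavy. Each was lowered until the force showed it touching, then released.
- **Lid:** I pushed it shut from behind and pressed to a hard stop, where the wrist force reached about 44 N straight down through the fingertips. The last pictures show it flush.
- **Other things:** in the last pictures the boxes stand flat and unstacked, and the screwdriver, pliers and terminal strip look unmoved.

**What failed or disagreed:**
- The first grasp closed on nothing. The fingertips sit about 30 mm higher than the stated 19 mm ahead of the TCP, so I corrected for that from the pictures and the contact force.
- A final automatic fit of the boxes in the tray failed because they are white on white, so that check was by eye only.

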